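# Tighten the card-reader stand's anchor nut at the shop counter

### The job

Tighten the brass nut of the card-reader stand with the ring wrench that fits it (the red-handled one): turn it clockwise seen from above until it stops with its white stripe at the white line on the foot, lifting and reseating the wrench where the yellow walls end the stroke. Then take the wrench off and lay it flat on the open counter, and leave the small blue wrench where it lies.

Things in the scene. Friction and masses are not known exactly. Their poses are not given: they have to be found in the camera images.
- wrench: Loose red-handled steel ring wrench, 0.35 kg, lying flat, 14 mm thick. Origin: underside, mid grip; z up, handle along x: ring centre at x = -100 mm, tail at +70 mm. Red grip 18 mm wide, x -25 to +70; shank 14 mm wide. The ring is a through hexagon 51 mm across flats (two of its flats square to the handle), 65 mm outside. Handle angle: that of +x.
- small_wrench: The other ring wrench, blue-handled: same length, form and origin, but its opening is only 20 mm across flats, too small for the nut. To be left alone.
- anchor: Fixed foot of the card-reader stand; origin on the counter under the nut's axis, z up. Plate 8 mm thick, x -120 to 80, y +-85 mm. A yellow wall, top at z 48, rings the nut, open only to +x: a seated wrench's handle swings only within 0.92 rad either side of foot +x. Post and black card reader, 130 mm high, at x below -70. Seated, the wrench's underside is at z 12, on a 64 mm washer.
- nut (a joint): Turn of the brass cap nut, rad, clockwise from above: starts 0 to 0.28, hard stop at 2.0, friction 0.2 N m. Hexagon 46 mm across flats, z 12 to 22 over counter, bevelled above; dome tip z 40. White stripe on mid-flat at 1.55 - value from foot +x (anticlockwise +); plate's white line at -0.45. Ring fits with handle at stripe angle + k x 60 deg, +-10; play 14 deg each way. Takes 2+ strokes.
There are look-alikes about, which are no part of the job. What is shaped like the wrench but orange or pink is not meant.

How it is judged:
On the way, in this order (a step that is already met when the one before it is completed fails the run):
1. the red wrench's ring is seated down over the nut, not yet tight (x of anchor in the frame of wrench between -0.108 and -0.092 m and y of anchor in the frame of wrench between -0.008 and 0.008 m and z of anchor in the frame of wrench between -0.022 and -0.005 m and not (value of joint nut above 1.82 rad)), for 0.1 s.
2. the nut is turned tight (within 10 degrees of its stop) with the wrench seated on it (x of anchor in the frame of wrench between -0.108 and -0.092 m and y of anchor in the frame of wrench between -0.008 and 0.008 m and z of anchor in the frame of wrench between -0.022 and -0.005 m and value of joint nut above 1.82 rad), for 0.1 s.
At the end, for the whole second after the job is handed in: The nut is within 10 degrees (0.18 rad) of its stop, and the red wrench lies flat and still on the counter itself (underside within 6 mm of the counter, tilt under 0.06 rad), off the nut and the foot (value of joint nut above 1.82 rad and height (world z) of wrench below 0.006 m and angle between wrench's own z axis and vertical below 0.06 rad and linear speed of wrench below 0.02 m/s); the robot touches nothing.
It fails at once if the small blue wrench is moved by more than 30 mm (distance of small_wrench from where it was at the start of the episode above 0.03 m).
It also fails if it takes over 72 s, if anything falls off the work surface, if the arm or the gripper's body presses on something with over 40 N, if the wrist force passes 120 N, or if a joint passes its speed limit or range.

### The arm

A 7-joint arm with a two-finger parallel gripper is mounted at the origin on the work surface. World frame = base frame: x ahead of the robot, y to its left, z up, the work surface at z = 0. Lengths are in m, angles in rad, forces in N, time in s.
With the tool pointing down it reaches from about 0.425 to 0.925 m from the base axis. Payload 6.8 kg.
Tool frame: the origin (TCP) lies at the very end of the fingers, on their centre line; the grasp point (between the pads) lies 19 mm behind it (robot.grip_point_offset is the distance from the TCP to the grasp point, in m); z points along the fingers, y is the line along which they close (so a half turn about z gives the same grasp; the last joint's range is limited). The gripper opens to 88 mm and grips with 3 to 60 N. Pads are 20 mm wide; open, the fingers measure 115 mm over their backs; the gripper's body (75 mm by 178 mm) begins 61 mm behind the grasp point.
Start: joints at [-1.281, 0.477, 0.022, 1.555, -0.011, 1.109, -0.083], TCP at [0.261, 0.622, 0.223] pointing down, gripper open.
Joint ranges: [-2.96, 2.96], [-0.34, 2.1], [-1.41, 1.46], [0.24, 2.44], [-1.37, 4.51], [0.17, 1.92], [-2.96, 2.96]. Speed limits (rad/s): [2.39, 2.39, 3.14, 3.14, 3.14, 3.14, 3.14].

### API

Orientations are given as a unit quaternion [x, y, z, w].
In Python, from cell import robot gives the robot as it stands.
- The arm moves only by the tool apply_moves, never from a script. Its arguments are lists of equal length, an entry for each row: "dp": the shift along the tool's x, y, z in cm, a list of three; "spin": the turn about the tool's z in degrees. A call has exactly 5 rows; each row shifts and turns the commanded pose from where the row before left it, along the tool's axes as they then stand; what a row does not reach is not made up. A row lasts 1/12 s, in which the tool goes at most 41.7 mm and 7.16 degrees, less where a joint would pass 70% of its speed; a pose out of reach is approached as far as the arm can. A call is refused whole if a number of a shift passes 4.17 or a number of a turn 7.16, either way. A call with a gripper value outside its range is refused whole. "gripper" is the finger opening in cm, from 0 to 8.78, set as the call begins (left out, the last holds). The fingers move at their own pace and stop on an object; "newtons" is the grip in N (left out, the last holds). Time passes only in rows, so rows that do not move let the fingers close, or fill a call up. It gives the time, the measured TCP pose, the force, the opening and the grip force at its end, in the units of the state.
- robot.state(): the state, without advancing time (a new reading comes with each control period).
- robot.read_camera(name): name is "scene" or "top" or "wrist"; returns the picture (384x512x3 uint8, red, green, blue); there is no depth.
- robot.get_calibration(name): a dict with "fx", "fy", "cx", "cy" (pixels), "world_from_camera" (4x4, takes a point from camera to world coordinates). Camera axes: x right, y down, z forward; pixel columns grow to the right and rows downward; lengths in m; the calibration is good to about 2 mm. A picture is of the moment at which its call begins: read the wrist's pose just before it. get_calibration takes no time and is no camera call; for the wrist camera it gives the pose at the moment of the call.
- robot.job_done(): hands the job in; it is judged then, once.
Trained networks look in the newest picture that a camera, given by its name, has taken for a name from the list of things; names that differ only in an ending like _2 or _b are one class to them, and where a whole thing is asked for, a point or a joint stands for the part that bears it (a point fixed in the world has none). Each returns a list of dicts, best first, with "score" (0 to 1); they miss things now and then, are a little off and sometimes report something else, mostly with a low value. They report only what shows in the picture. A call takes as long as a camera call. They do not tell look-alikes from the thing itself.
- robot.recognise(query, camera): "centre" ([x, y, z] in m, in world coordinates, good to about 4 mm: the middle of the surface that is visible of it).
- robot.pinpoint(query, camera): "centre" ([x, y, z] in m, in world coordinates, good to about 4 mm: a listed point, or the origin of a listed thing).
The state is a dict: "time": time; "joints": joint angles; "joint_vel": joint speeds; "joint_torque": joint torques, N m; "ee_pos": TCP position; "orientation": TCP orientation; "ft_force": force on the tool from outside, world axes, zero at the start; "torque": the same for the moment, N m; "gripper_width": finger opening in m; "gripper_force": force on a finger pad.
Only numpy, scipy, OpenCV 4.12 (cv2) and the standard library are available. Lean on these libraries where they do the work, as an engineer would, in place of code of your own. Each camera call takes 0.05 s, during which the arm holds its last target. There are 200 camera calls.

## Working session

There is one attempt and no reset: what is moved stays moved. The work goes in short steps, Python scripts to look and compute and a tool call to move; the robot and the scene stay as the last step left them, time stands still between calls to the robot, and variables do not carry over. Pictures are saved under pics/ and viewed, at most 10 in all, crops included, and the job is handed in when it is done.

Besides the shell and the picture viewer there is one more tool, called after "Request:" as name(argument=value, ...), one argument or row to a line, values as JSON. apply_moves: Moves the arm, as the interface text tells. Its arguments: {"type":"object","properties":{"dp":{"type":"array"},"spin":{"type":"array"},"gripper":{"type":"number"},"newtons":{"type":"number"}},"required":["dp","spin"]}

```bash
mkdir -p pics; ls; cat > h.py <<'E'
import numpy as np, cv2
from cell import robot
def snap(cam,name):
    im=robot.read_camera(cam); cv2.imwrite('pics/'+name+'.png',im[:,:,::-1]); return im
def px2w(cam,u,v,z):
    c=robot.get_calibration(cam);T=np.array(c['world_from_camera'])
    d=T[:3,:3]@np.array([(u-c['cx'])/c['fx'],(v-c['cy'])/c['fy'],1]);o=T[:3,3]
    return o+d*(z-o[2])/d[2]
def w2px(cam,p):
    c=robot.get_calibration(cam);T=np.linalg.inv(np.array(c['world_from_camera']))
    q=T[:3,:3]@np.array(p)+T[:3,3]
    return c['fx']*q[0]/q[2]+c['cx'],c['fy']*q[1]/q[2]+c['cy']
E
python3 - <<'E'
from h import *
import cv2
a=snap('top','top1');b=snap('scene','scene1')
for q in ['wrench','small_wrench','anchor','nut']:
  for r in robot.pinpoint(q,'top')[:3]: print(q,np.round(r['centre'],3),round(r['score'],2),np.round(w2px('top',r['centre'])))
s=robot.state();print(s['time'],s['ee_pos'],s['orientation'])
cv2.imwrite('pics/top1.png',cv2.resize(a[:,:,::-1],(800,600)))
E
```

```text
pics
wrench [ 0.509 -0.312  0.001] 0.87 [308. 157.]
wrench [ 0.186 -0.255  0.001] 0.83 [291. 261.]
wrench [ 0.58 -0.52  0.  ] 0.63 [373. 136.]
small_wrench [ 0.595 -0.152  0.   ] 0.88 [258. 131.]
anchor [ 0.509  0.163 -0.003] 0.77 [158. 156.]Traceback (most recent call last):
  File "<stdin>", line 5, in <module>
ValueError: it knows: anchor, small_wrench, wrench
```

```bash
python3 - <<'E'
from h import *
a=snap('top','x');cv2.imwrite('pics/top1.png',cv2.resize(a[:,:,::-1],(800,600)))
s=robot.state();print(s['time'],s['ee_pos'],s['orientation'])
E
```

```text
0.3 [0.26140535 0.62214586 0.22232837] [ 1.97560776e-01  9.80290599e-01 -2.84418144e-04 -2.11515195e-05]
```

View pics/top1.png

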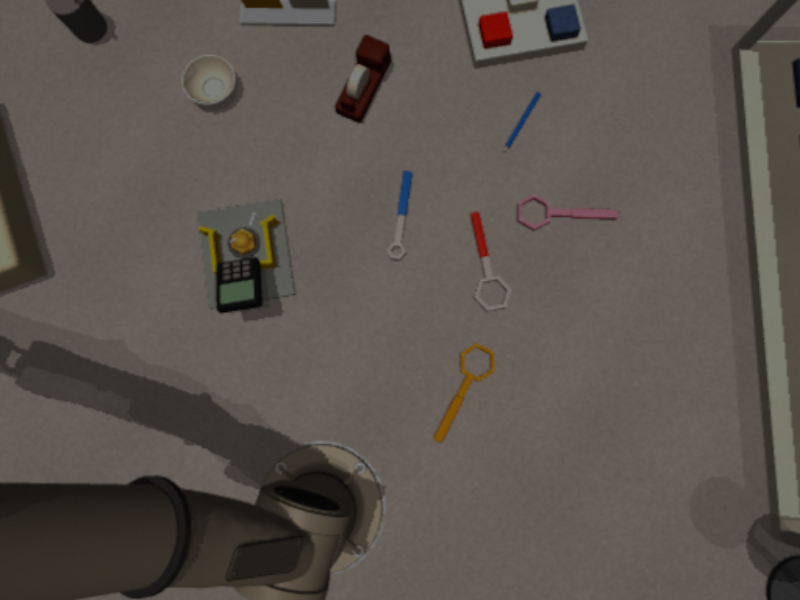

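The top view (800x600 pixels) shows three wrench-shaped candidates: red-handled (482,250), orange (462,400) and pink (565,213). The blue small one is at (402,215). The red-handled one with the big steel ring at (492,293) fits the description. The foot and nut are at (243,240), opening upwards (+x). Next I'll confirm this in a crop.

```bash
python3 - <<'E'
from h import *
a=cv2.imread('pics/x.png')
c1=cv2.resize(a[125:205,285:345],None,fx=6,fy=6,interpolation=cv2.INTER_CUBIC)
c2=cv2.resize(a[125:205,122:192],None,fx=6,fy=6,interpolation=cv2.INTER_CUBIC)
cv2.imwrite('pics/crop1.png',np.hstack([c1,c2]))
b,g,r=[a[:,:,i].astype(int) for i in range(3)]
m=((r>110)&(g<60)&(b<60)).astype(np.uint8);m[:130]=0;m[:,:280]=0;m[:,340:]=0;m[190:]=0
v,u=np.nonzero(m);P=np.array([px2w('top',x,y,0.014)[:2] for x,y in zip(u,v)])
c=P.mean(0);w=np.linalg.svd(P-c)[2][0];t=(P-c)@w;print(len(u),c,w,t.min(),t.max())
# steel ring bright pixels
m=((r>120)&(g>120)&(b>110)).astype(np.uint8);m[:172]=0;m[:,:300]=0;m[:,330:]=0;m[202:]=0
v,u=np.nonzero(m);P=np.array([px2w('top',x,y,0.014)[:2] for x,y in zip(u,v)],np.float32)
print(len(u),cv2.minEnclosingCircle(P))
E
```

```text
132 [ 0.53188153 -0.30384208] [-0.97911634 -0.20330075] -0.04443853037155507 0.04622422472480724Traceback (most recent call last):
  File "<stdin>", line 13, in <module>
cv2.error: OpenCV(4.12.0) /io/opencv/modules/imgproc/src/shapedescr.cpp:201: error: (-215:Assertion failed) count >= 0 && (depth == CV_32F || depth == CV_32S) in function 'minEnclosingCircle'
```

View pics/crop1.png

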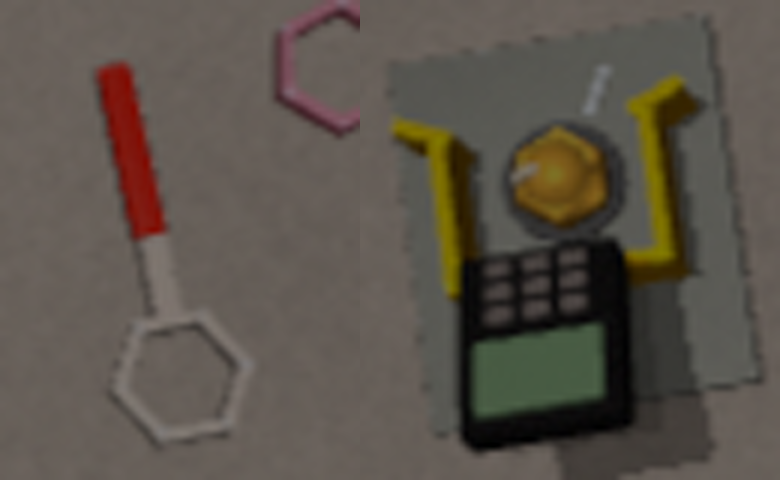

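The crop confirms the red-handled wrench, with its large open hexagon ring at the lower end. The nut stripe points to image left. The foot yaw is about +0.13 rad.

```bash
cat >> h.py <<'E'
def pose():
    s=robot.state();x,y,z,w=s['orientation']
    return np.array(s['ee_pos']),np.arctan2(2*(x*y+z*w),1-2*(y*y+z*z)),s
def plan(tgt,yaw,n):
    """straight line to tgt with tool-x yaw (world rad), n rows; prints rows"""
    p,a,s=pose();d=(yaw-a+np.pi)%(2*np.pi)-np.pi
    step=(np.array(tgt)-p)/n
    print('t',round(s['time'],2),'p',p.round(4),'yaw',round(a,4),'d',(np.array(tgt)-p).round(4),'q',np.round(s['orientation'],4))
    for i in range(n):
        b=a+d*i/n; X=np.array([np.cos(b),np.sin(b),0]);Y=np.array([np.sin(b),-np.cos(b),0])
        print([round(float(v)*100,2) for v in (step@X,step@Y,-step[2])],round(-np.degrees(d/n),2))
E
python3 - <<'E'
from h import *
c=robot.get_calibration('wrist');T=np.array(c['world_from_camera']);p,a,s=pose()
print(c['fx'],T.round(3))
for r in robot.pinpoint('anchor','scene')[:1]+robot.pinpoint('anchor','top')[:1]:print(r)
plan([0.5,0.17,0.25],a,13)
E
```

```text
277.51645188145494 [[ 0.388  0.888  0.246  0.195]
 [ 0.922 -0.373 -0.104  0.65 ]
 [ 0.     0.267 -0.964  0.383]
 [ 0.     0.     0.     1.   ]]
{'centre': [0.5076, 0.1643, 0.0024], 'score': 0.76}
{'centre': [0.5066, 0.1656, -0.0027], 'score': 0.74}
t 0.4 p [0.2615 0.6222 0.2225] yaw 2.7438 d [ 0.2385 -0.4522  0.0275] q [ 1.976e-01  9.803e-01 -1.000e-04 -0.000e+00]
[-3.04, -2.5, -0.21] -0.0
[-3.04, -2.5, -0.21] -0.0
[-3.04, -2.5, -0.21] -0.0
[-3.04, -2.5, -0.21] -0.0
[-3.04, -2.5, -0.21] -0.0
[-3.04, -2.5, -0.21] -0.0
[-3.04, -2.5, -0.21] -0.0
[-3.04, -2.5, -0.21] -0.0
[-3.04, -2.5, -0.21] -0.0
[-3.04, -2.5, -0.21] -0.0
[-3.04, -2.5, -0.21] -0.0
[-3.04, -2.5, -0.21] -0.0
[-3.04, -2.5, -0.21] -0.0
```

Request:
apply_moves(
  dp=[
    [-2.8,-2.5,0],
    [-2.8,-2.5,0],
    [-2.8,-2.5,0],
    [-2.8,-2.5,0],
    [-2.8,-2.5,0],
  ],
  spin=[0,0,0,0,0],
)

```text
time: 0.82
ee_pos: [0.3427, 0.4512, 0.2227]
orientation: [0.198, 0.98, 0.0, 0.0]
ft_force: [0.5, -0.3, -0.1]
gripper_width: 0.0876
gripper_force: 0.0
```

Request:
apply_moves(
  dp=[
    [-2.8,-2.5,0],
    [-2.8,-2.5,0],
    [-2.8,-2.5,0],
    [-2.8,-2.5,0],
    [-2.8,-2.5,0],
  ],
  spin=[0,0,0,0,0],
)

```text
time: 1.23
ee_pos: [0.4233, 0.2817, 0.223]
orientation: [0.198, 0.98, 0.0, 0.0]
ft_force: [0.3, 0.4, -0.8]
gripper_width: 0.0876
gripper_force: 0.0
```

Request:
apply_moves(
  dp=[
    [-2.8,-2.5,0],
    [-2.8,-2.5,0],
    [-1.4,-1.2,0],
    [0,0,0],
    [0,0,0],
  ],
  spin=[0,0,0,0,0],
)

```text
time: 1.65
ee_pos: [0.4637, 0.1983, 0.2228]
orientation: [0.199, 0.98, 0.0, 0.0]
ft_force: [-0.8, 1.2, -0.1]
gripper_width: 0.0879
gripper_force: 0.0
```

```bash
python3 - <<'E'
from h import *
p,a,s=pose();print(p,a,s['time'],s['joints'])
im=snap('wrist','w1')
np.save('w1cal.npy',np.array(robot.get_calibration('wrist')['world_from_camera']))
print(w2px('wrist',[0.507,0.165,0.03]))
for r in robot.pinpoint('anchor','wrist')[:1]:print(r)
E
```

```text
[0.4636705  0.19831347 0.22284368] 2.7411016852905465 1.65 [-0.71132789  0.19344904  0.21034703  1.96856029 -0.04844453  0.98385725
  0.69233915]
(np.float64(246.64902010956467), np.float64(208.85687841316928))
{'centre': [0.5058, 0.1694, 0.0036], 'score': 0.92}
```

View pics/w1.png

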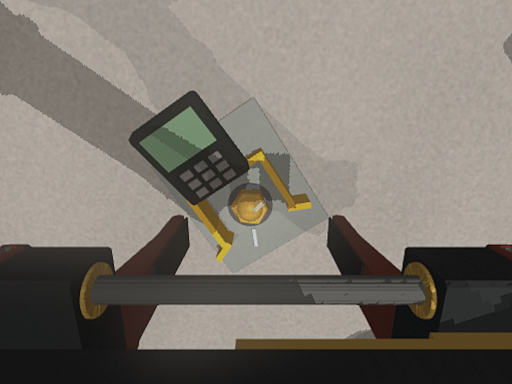

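The wrist view shows the foot clearly. The nut is near (250,205), the stripe points to (263,201), the white line is at (255,237), and the plate corners are at (253,98), (327,220) and (234,272).

```bash
python3 - <<'E'
from h import *
f=lambda u,v,z:px2w('wrist',u,v,z)[:2]
A,B,C=f(253,98,.008),f(327,220,.008),f(234,272,.008)
print(A,B,C, np.linalg.norm(A-B),np.linalg.norm(B-C))
d=B-A;e=C-B;print(np.arctan2(d[1],d[0]),np.arctan2(e[1],e[0])-np.pi/2)
y=np.arctan2(d[1],d[0]);ex=np.array([np.cos(y),np.sin(y)]);print('nut from corners',(B+C)/2-.08*ex)
L0,L1=f(253,230,.008),f(257,246,.008);print('line',L0,L1)
im=cv2.imread('pics/w1.png');cv2.imwrite('pics/crop2.png',cv2.resize(im[170:260,205:315],None,fx=6.5,fy=6.5,interpolation=cv2.INTER_CUBIC))
E
```

```text
[0.37793274 0.22931956] [0.57429322 0.26261585] [0.60009464 0.10353971] 0.1991634558813184 0.16115499186887747
0.1679694534683937 -2.980797543493643
nut from corners [0.50831983 0.16970332]
line [0.54726604 0.15753606] [0.57330909 0.15296651]
```

View pics/crop2.png

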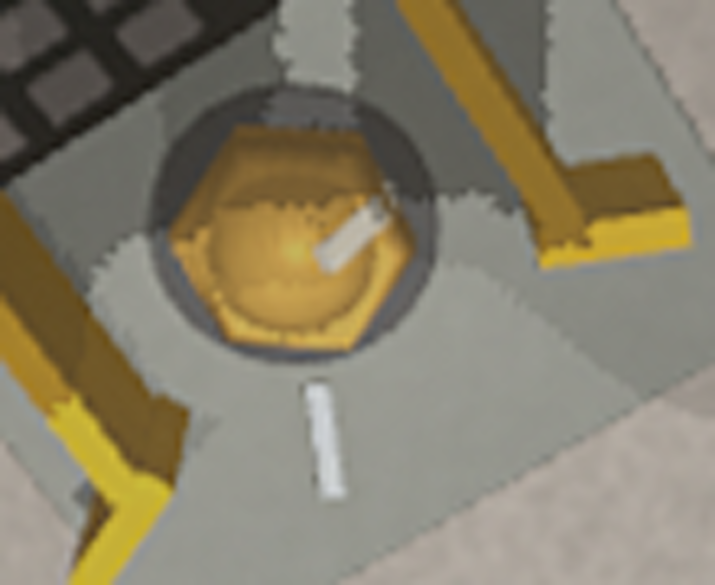

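```bash
python3 - <<'E'
from h import *
f=lambda u,v,z:px2w('wrist',205+u/6.5,170+v/6.5,z)[:2]
print('washer',f(293,223,.012))
V=np.array([f(*p,.022) for p in [(238,128),(365,132),(413,248),(350,350),(222,340),(172,240)]]);c=V.mean(0);print('hex',c)
an=np.degrees(np.arctan2(*(V-c).T[::-1]));print(an%60,np.linalg.norm(V-c,axis=1))
print('flat dir mod60',(np.degrees(np.angle(np.exp(6j*np.radians(an)).mean())/6)+30)%60)
o=f(388,200,.023)-c;print('stripe',np.arctan2(o[1],o[0]),np.linalg.norm(o))
l=f(315,385,.008),f(333,497,.008)
for q in l: print('line',np.arctan2(*(q-c)[::-1]),np.linalg.norm(q-c))
E
```

```text
washer [0.50794231 0.1697931 ]
hex [0.50863015 0.16984727]
[1.80982355 5.05254433 3.66617528 3.12561878 2.75661019 6.83186476] [0.02729873 0.02833086 0.02542808 0.0276235  0.02735644 0.02569144]
flat dir mod60 33.868577175926006
stripe 1.6146596161079185 0.022081159657857632
line -0.28854582550312596 0.03940453784191603
line -0.2737100932736099 0.06744432645330956
```

```bash
python3 - <<'E'
from h import *
plan([0.515,-0.307,0.22],0.205-np.pi,15)
E
```

```text
t 1.75 p [0.4627 0.2004 0.2227] yaw 2.7455 d [ 0.0523 -0.5074 -0.0027] q [ 1.967e-01  9.805e-01  3.000e-04 -2.000e-04]
[-1.63, -2.99, 0.02] -2.3
[-1.51, -3.05, 0.02] -2.3
[-1.38, -3.11, 0.02] -2.3
[-1.26, -3.16, 0.02] -2.3
[-1.13, -3.21, 0.02] -2.3
[-1.0, -3.25, 0.02] -2.3
[-0.87, -3.29, 0.02] -2.3
[-0.74, -3.32, 0.02] -2.3
[-0.6, -3.35, 0.02] -2.3
[-0.47, -3.37, 0.02] -2.3
[-0.33, -3.38, 0.02] -2.3
[-0.2, -3.4, 0.02] -2.3
[-0.06, -3.4, 0.02] -2.3
[0.08, -3.4, 0.02] -2.3
[0.21, -3.39, 0.02] -2.3
```

Request:
apply_moves(
  dp=[
    [-1.6,-3.0,0],
    [-1.5,-3.05,0],
    [-1.4,-3.1,0],
    [-1.25,-3.15,0],
    [-1.1,-3.2,0],
  ],
  spin=[-2.3,-2.3,-2.3,-2.3,-2.3],
)

```text
time: 2.17
ee_pos: [0.4799, 0.0307, 0.2227]
orientation: [0.096, 0.995, 0.0, 0.0]
ft_force: [0.1, 0.6, -0.9]
gripper_width: 0.0877
gripper_force: 0.0
```

Request:
apply_moves(
  dp=[
    [-1.0,-3.25,0],
    [-0.9,-3.3,0],
    [-0.75,-3.3,0],
    [-0.6,-3.35,0],
    [-0.5,-3.4,0],
  ],
  spin=[-2.3,-2.3,-2.3,-2.3,-2.3],
)

```text
time: 2.58
ee_pos: [0.4985, -0.1388, 0.2227]
orientation: [-0.005, 1.0, 0.0, 0.0]
ft_force: [1.1, 0.5, -0.1]
gripper_width: 0.0879
gripper_force: 0.0
```

Request:
apply_moves(
  dp=[
    [-0.3,-3.4,0],
    [-0.2,-3.4,0],
    [-0.1,-3.4,0],
    [0.1,-3.4,0],
    [0.2,-3.4,0],
  ],
  spin=[-2.3,-2.3,-2.3,-2.3,-2.3],
)

```text
time: 3.0
ee_pos: [0.5165, -0.3081, 0.2224]
orientation: [-0.105, 0.994, 0.0, 0.0]
ft_force: [0.2, 1.0, -1.0]
gripper_width: 0.088
gripper_force: 0.0
```

Request:
apply_moves(
  dp=[
    [0,0,0],
    [0,0,0],
    [0,0,0],
    [0,0,0],
    [0,0,0],
  ],
  spin=[0,0,0,0,0],
)

```text
time: 3.42
ee_pos: [0.5159, -0.3064, 0.2226]
orientation: [-0.104, 0.995, 0.001, 0.0]
ft_force: [-0.4, -0.0, 0.2]
gripper_width: 0.088
gripper_force: 0.0
```

```bash
python3 - <<'E'
from h import *
p,a,s=pose();print(p,a,s['time'],s['joints'])
im=snap('wrist','w2').astype(int)
r,g,b=im[:,:,0],im[:,:,1],im[:,:,2]
m=(r>110)&(g<70)&(b<70)
m=m.astype(np.uint8);n,l,st,ce=cv2.connectedComponentsWithStats(m);k=[i for i in range(1,n) if st[i,4]>150];print([(st[i].tolist(),ce[i]) for i in k])
for r in robot.pinpoint('wrench','wrist')[:2]:print(r,w2px('wrist',r['centre']))
E
```

```text
[ 0.51589894 -0.306424    0.22256274] -2.9342181232902855 3.4167 [ 0.10414486  0.37257016  0.42712402  1.76419366 -0.17656242  1.04295536
  2.37296558]
[([251, 145, 13, 66, 653], array([256.58499234, 180.98162328]))]
{'centre': [0.5758, -0.5198, 0.0006], 'score': 0.93} (np.float64(102.3636893974282), np.float64(176.1437039589101))
{'centre': [0.5075, -0.3104, 0.0029], 'score': 0.64} (np.float64(257.16512335564244), np.float64(159.59927505622676))
```

View pics/w2.png

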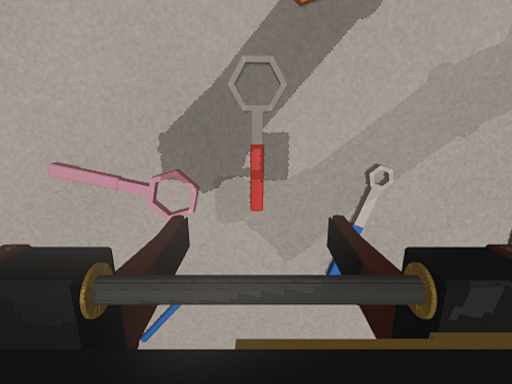

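The red wrench lies along the image column axis. Its ring is centred near (257,83), and the red grip runs from (257,145) to (257,211). The pink ring at (173,194) and the blue wrench's ring at (378,177) are well to the sides.

```bash
python3 - <<'E'
from h import *
f=lambda u,v,z=.014:px2w('wrist',u,v,z)[:2]
im=cv2.imread('pics/w2.png').astype(int);b,g,r=im[:,:,0],im[:,:,1],im[:,:,2]
v,u=np.nonzero((r>110)&(g<70)&(b<70)); P=np.array([f(x,y) for x,y in zip(u,v)])
c=P.mean(0);w=np.linalg.svd(P-c)[2][0];w*=np.sign(w[0]);t=(P-c)@w;print('mask',c,np.arctan2(w[1],w[0]),t.min(),t.max())
R=f(257.4,82.5);print('ring',R,'width',np.linalg.norm(f(229,83)-f(286,83)))
T=f(257,211);S=f(257,145);print(T,S,np.linalg.norm(T-S),np.linalg.norm(T-R))
d=c-R;an=np.arctan2(d[1],d[0]);e=d/np.linalg.norm(d);print('angle',an,'origin',R+.1*e, T-.07*e, S+.025*e)
E
```

```text
mask [ 0.53389807 -0.30533046] 0.11982723452048245 -0.22015753074567032 0.04334194571209712
ring [ 0.41054396 -0.33029966] width 0.07123985441094206
[ 0.57744628 -0.29602636] [ 0.48663922 -0.31495126] 0.09275814065500702 0.17038498288737144
angle 0.1997203626533733 origin [ 0.50855617 -0.31046014] [ 0.50883773 -0.30991403] [ 0.51114227 -0.30999138]
```

Request:
apply_moves(
  dp=[
    [0,0.2,4],
    [0,0,4],
    [0,0,4],
    [0,0,4],
    [0,0,3],
  ],
  spin=[0.3,0,0,0,0],
  gripper=4.5,
)

```text
time: 3.93
ee_pos: [0.5139, -0.3052, 0.0299]
orientation: [-0.1, 0.995, 0.001, -0.001]
ft_force: [0.5, -0.3, 0.0]
gripper_width: 0.0581
gripper_force: 0.0
```

```bash
python3 - <<'E'
from h import *
plan([0.517,-0.3083,0.003],0.202-np.pi,4)
E
```

```text
t 3.93 p [ 0.5139 -0.3052  0.0299] yaw -2.9414 d [ 0.0031 -0.0031 -0.0269] q [-1.00e-01  9.95e-01  7.00e-04 -9.00e-04]
[-0.06, -0.09, 0.67] -0.03
[-0.06, -0.09, 0.67] -0.03
[-0.06, -0.09, 0.67] -0.03
[-0.06, -0.09, 0.67] -0.03
```

Request:
apply_moves(
  dp=[
    [-0.05,-0.1,0.65],
    [-0.05,-0.1,0.65],
    [-0.05,-0.1,0.65],
    [-0.05,-0.1,0.6],
    [0,0,0],
  ],
  spin=[0,0,0,0,0],
)

```text
time: 4.35
ee_pos: [0.5183, -0.3107, 0.0078]
orientation: [-0.099, 0.995, -0.0, 0.001]
ft_force: [0.9, 0.6, -0.4]
gripper_width: 0.0448
gripper_force: 0.0
```

Request:
apply_moves(
  dp=[
    [0,0,0],
    [0,0,0],
    [0,0,0],
    [0,0,0],
    [0,0,0],
  ],
  spin=[0,0,0,0,0],
  gripper=0,
  newtons=55,
)

```text
time: 4.77
ee_pos: [0.5177, -0.3094, 0.0076]
orientation: [-0.099, 0.995, 0.001, 0.0]
ft_force: [0.1, 3.8, 4.5]
gripper_width: 0.0173
gripper_force: 55.0
```

Request:
apply_moves(
  dp=[
    [0,0,0],
    [0,0,0],
    [0,0,0],
    [0,0,0],
    [0,0,0],
  ],
  spin=[0,0,0,0,0],
)

```text
time: 5.18
ee_pos: [0.5177, -0.3094, 0.0076]
orientation: [-0.099, 0.995, 0.001, 0.0]
ft_force: [-1.3, 3.2, 5.8]
gripper_width: 0.0172
gripper_force: 55.0
```

The fingers are 4 mm too high, so I'll open, go lower and regrip.

Request:
apply_moves(
  dp=[
    [0,0,0],
    [0,0,0],
    [0,0,0.25],
    [0,0,0.25],
    [0,0,0],
  ],
  spin=[0,0,0,0,0],
  gripper=3.5,
)

```text
time: 5.6
ee_pos: [0.5171, -0.3102, 0.0014]
orientation: [-0.099, 0.995, 0.0, -0.0]
ft_force: [-0.2, 0.1, -0.2]
gripper_width: 0.0344
gripper_force: 0.0
```

Request:
apply_moves(
  dp=[
    [0,0,0],
    [0,0,0],
    [0,0,0],
    [0,0,0],
    [0,0,0],
  ],
  spin=[0,0,0,0,0],
)

```text
time: 6.02
ee_pos: [0.5176, -0.3103, 0.0022]
orientation: [-0.099, 0.995, -0.0, 0.0]
ft_force: [0.0, 1.3, -0.1]
gripper_width: 0.0351
gripper_force: 0.0
```

Request:
apply_moves(
  dp=[
    [0,0,0],
    [0,0,0],
    [0,0,0],
    [0,0,0],
    [0,0,0],
  ],
  spin=[0,0,0,0,0],
  gripper=0,
  newtons=58,
)

```text
time: 6.43
ee_pos: [0.5175, -0.31, 0.0021]
orientation: [-0.099, 0.995, 0.0, -0.0]
ft_force: [-0.8, 0.3, 0.7]
gripper_width: 0.0176
gripper_force: 58.0
```

Request:
apply_moves(
  dp=[
    [0,0,0],
    [0,0,0],
    [0,0,-0.5],
    [0,0,-1],
    [0,0,-2],
  ],
  spin=[0,0,0,0,0],
)

```text
time: 6.85
ee_pos: [0.5159, -0.3096, 0.036]
orientation: [-0.099, 0.995, 0.001, -0.002]
ft_force: [0.3, -0.9, -2.4]
gripper_width: 0.0176
gripper_force: 58.0
```

Request:
apply_moves(
  dp=[
    [0,0,-3],
    [0,0,-3],
    [0,0,-3],
    [0,0,0],
    [0,0,0],
  ],
  spin=[0,0,0,0,0],
)

```text
time: 7.27
ee_pos: [0.5185, -0.3111, 0.1293]
orientation: [-0.099, 0.995, -0.001, 0.002]
ft_force: [-0.1, -0.0, -3.9]
gripper_width: 0.0175
gripper_force: 58.0
```

```bash
python3 - <<'E'
from h import *
p,a,s=pose();print(p,a,s['time'],s['torque'])
snap('wrist','w3')
np.set_printoptions(suppress=True)
# predicted ring pixel positions if level, ring 108 mm along tool x from tcp
X=np.array([np.cos(a),np.sin(a),0])
for d in (.095,.1,.108,.115): print(d,w2px('wrist',p+X*d+[0,0,.0135]))
E
```

```text
[ 0.51854605 -0.3110613   0.12932913] -2.942667983722665 7.2667 [ 0.10113533 -0.1335292  -0.03284151]
0.095 (np.float64(256.82997560324293), np.float64(65.2084232111405))
0.1 (np.float64(256.8202052686868), np.float64(53.91710974027572))
0.108 (np.float64(256.80415652570497), np.float64(35.37000812591012))
0.115 (np.float64(256.7896762034803), np.float64(18.635488293550367))
```

View pics/w3.png

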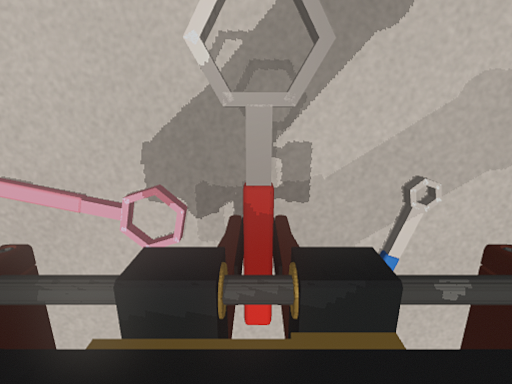

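The wrench is held level. The ring centre is at (259,37), which puts it 107 mm ahead of the TCP.

```bash
cat >>h.py <<'E'
NUT=np.array([0.508,0.1697]);D=0.1073
def at(deg,z):
    t=np.radians(deg);return [*(NUT+D*np.array([np.cos(t),np.sin(t)])),z],t-np.pi
E
python3 - <<'E'
from h import *
plan(*at(34,0.13),15)
E
```

```text
t 7.32 p [ 0.5175 -0.3102  0.1275] yaw -2.9424 d [0.0795 0.5399 0.0025] q [-9.94e-02  9.95e-01 -1.00e-04  4.00e-04]
[-1.23, 3.42, -0.02] -1.51
[-1.32, 3.39, -0.02] -1.51
[-1.41, 3.35, -0.02] -1.51
[-1.5, 3.32, -0.02] -1.51
[-1.58, 3.28, -0.02] -1.51
[-1.67, 3.23, -0.02] -1.51
[-1.75, 3.19, -0.02] -1.51
[-1.84, 3.14, -0.02] -1.51
[-1.92, 3.09, -0.02] -1.51
[-2.0, 3.04, -0.02] -1.51
[-2.08, 2.99, -0.02] -1.51
[-2.16, 2.93, -0.02] -1.51
[-2.23, 2.87, -0.02] -1.51
[-2.31, 2.81, -0.02] -1.51
[-2.38, 2.75, -0.02] -1.51
```

Request:
apply_moves(
  dp=[
    [-0.6,1.7,0],
    [-1.3,3.4,0],
    [-1.4,3.35,0],
    [-1.5,3.3,0],
    [-1.6,3.3,0],
  ],
  spin=[-0.8,-1.5,-1.5,-1.5,-1.5],
)

```text
time: 7.73
ee_pos: [0.5414, -0.1469, 0.1253]
orientation: [-0.159, 0.987, 0.0, -0.002]
ft_force: [0.6, 0.6, -2.2]
gripper_width: 0.0176
gripper_force: 58.0
```

Request:
apply_moves(
  dp=[
    [-1.65,3.25,0],
    [-1.75,3.2,0],
    [-1.85,3.15,0],
    [-1.9,3.1,0],
    [-2.0,3.05,0],
  ],
  spin=[-1.5,-1.5,-1.5,-1.5,-1.5],
)

```text
time: 8.15
ee_pos: [0.5697, 0.033, 0.1253]
orientation: [-0.223, 0.975, 0.0, -0.002]
ft_force: [-0.2, -0.1, -3.2]
gripper_width: 0.017
gripper_force: 58.0
```

Request:
apply_moves(
  dp=[
    [-2.1,3.0,0],
    [-2.1,3.0,0],
    [-2.2,2.9,0],
    [-1.5,2.0,0],
    [-0.8,1.0,0],
  ],
  spin=[-1.5,-1.5,-1.5,-1.5,-1.5],
)

```text
time: 8.57
ee_pos: [0.5903, 0.1823, 0.125]
orientation: [-0.289, 0.957, 0.001, -0.001]
ft_force: [0.0, 0.1, -3.1]
gripper_width: 0.0173
gripper_force: 58.0
```

```bash
python3 - <<'E'
from h import *
plan(*at(34,0.07),6)
E
```

```text
t 8.57 p [0.5903 0.1823 0.125 ] yaw -2.5551 d [ 0.0066  0.0474 -0.055 ] q [-2.890e-01  9.573e-01  8.000e-04 -1.400e-03]
[-0.53, 0.6, 0.92] -0.07
[-0.53, 0.6, 0.92] -0.07
[-0.53, 0.6, 0.92] -0.07
[-0.53, 0.59, 0.92] -0.07
[-0.53, 0.59, 0.92] -0.07
[-0.53, 0.59, 0.92] -0.07
```

Request:
apply_moves(
  dp=[
    [-0.8,0.9,0.7],
    [-0.8,0.9,1.4],
    [-0.8,0.9,1.4],
    [-0.8,0.9,1.3],
    [0,0,0.7],
  ],
  spin=[-0.1,-0.1,-0.1,-0.1,0],
)

```text
time: 8.98
ee_pos: [0.5975, 0.2265, 0.0693]
orientation: [-0.29, 0.957, 0.0, -0.001]
ft_force: [-1.1, 0.3, -2.6]
gripper_width: 0.0173
gripper_force: 58.0
```

Request:
apply_moves(
  dp=[
    [0,0,0],
    [0,0,0],
    [0,0,0],
    [0,0,0],
    [0,0,0],
  ],
  spin=[0,0,0,0,0],
)

```text
time: 9.4
ee_pos: [0.5995, 0.2245, 0.073]
orientation: [-0.289, 0.957, 0.0, 0.001]
ft_force: [0.8, 0.1, -3.0]
gripper_width: 0.0175
gripper_force: 58.0
```

```bash
python3 - <<'E'
from h import *
snap('wrist','w4')
plan(*at(34,0.056),5)
print(w2px('wrist',[*NUT,0.04]),w2px('wrist',[*NUT,0.012]))
E
```

```text
t 9.45 p [0.5993 0.2247 0.073 ] yaw -2.5558 d [-0.0024  0.005  -0.017 ] q [-2.887e-01  9.574e-01  1.000e-04  6.000e-04]
[-0.02, 0.11, 0.34] -0.09
[-0.02, 0.11, 0.34] -0.09
[-0.02, 0.11, 0.34] -0.09
[-0.02, 0.11, 0.34] -0.09
[-0.02, 0.11, 0.34] -0.09
(np.float64(266.36577413043165), np.float64(56.82702882554719)) (np.float64(265.2808135994073), np.float64(64.05001793841532))
```

View pics/w4.png

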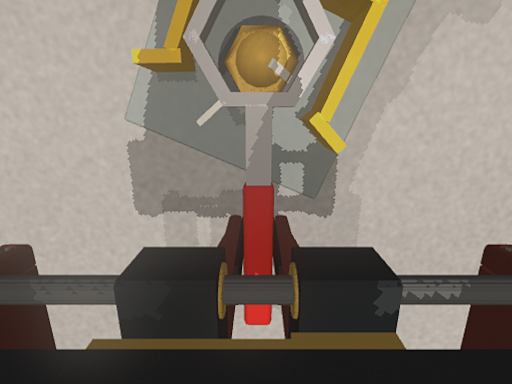

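The ring hovers around the nut. The nut is near (262,58) and the ring spans columns 184–334. I'll measure the offset exactly.

```bash
python3 - <<'E'
from h import *
c=robot.get_calibration('wrist');print(c['cx'],c['cy'],c['fx'])
a=cv2.imread('pics/w4.png');hsv=cv2.cvtColor(a,cv2.COLOR_BGR2HSV)
m=cv2.inRange(hsv,(8,90,60),(28,255,255));m[:15]=0;m[100:]=0;m[:,:215]=0;m[:,305:]=0
n,l,st,ce=cv2.connectedComponentsWithStats(m);k=1+np.argmax(st[1:,4]);print(st[k],ce[k])
cv2.imwrite('pics/crop4.png',cv2.resize(a[0:120,170:350],None,fx=4.4,fy=4.4,interpolation=cv2.INTER_CUBIC))
E
```

```text
257.79992626289356 188.88575778506598 277.51645188145494
[ 224   25   75   67 3610] [259.4531856   57.89196676]
```

View pics/crop4.png

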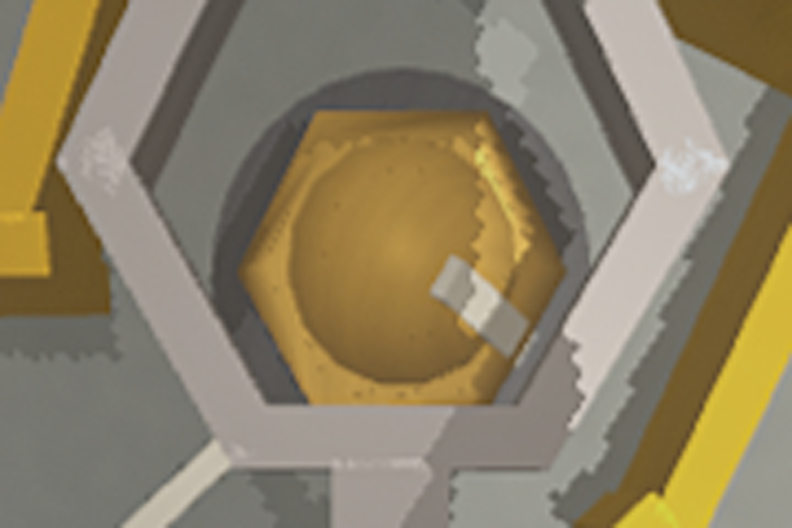

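```bash
python3 - <<'E'
from h import *
p,a,s=pose()
n=px2w('wrist',261.25,61.4,.022)[:2];n2=px2w('wrist',170+401/4.4,(68+475)/2/4.4,.012)[:2]
X=np.array([np.cos(a),np.sin(a)]);Y=np.array([np.sin(a),-np.cos(a)])
for z in (.010,.012,.014):
  r=px2w('wrist',259.1,36.8,p[2]+z)[:2];print('d along,lat',(r-p[:2])@X,(r-p[:2])@Y,'move',(n-r)@X,(n-r)@Y)
print(n,n2,p,a)
E
```

```text
d along,lat 0.10801972750576279 -0.00011624132547616989 move -0.0013030200982432022 0.001714850651452101
d along,lat 0.10755199369308607 -0.0001224634903899749 move -0.0008352862855664859 0.0017210728163659103
d along,lat 0.10708425988040937 -0.0001286856553038146 move -0.00036755247288978467 0.001727294981279743
[0.50954017 0.16702569] [0.50836431 0.16626968] [0.5993461  0.22469635 0.07295949] -2.5557628958521943
```

Request:
apply_moves(
  dp=[
    [-0.05,0.1,0.5],
    [-0.05,0.1,0.7],
    [0,0,0.7],
    [0,0,0.6],
    [0,0,0],
  ],
  spin=[0,0,0,0,0],
)

```text
time: 9.87
ee_pos: [0.5973, 0.2269, 0.0451]
orientation: [-0.289, 0.957, -0.0, -0.002]
ft_force: [-1.4, 0.6, -2.4]
gripper_width: 0.0175
gripper_force: 58.0
```

Request:
apply_moves(
  dp=[
    [0,0,0.6],
    [0,0,0.6],
    [0,0,0.6],
    [0,0,0.5],
    [0,0,0.4],
  ],
  spin=[0,0,0,0,0],
)

```text
time: 10.28
ee_pos: [0.5983, 0.2272, 0.0193]
orientation: [-0.289, 0.957, -0.0, -0.0]
ft_force: [-0.2, -0.5, -3.0]
gripper_width: 0.0175
gripper_force: 58.0
```

Request:
apply_moves(
  dp=[
    [0,0,0.3],
    [0,0,0.2],
    [0,0,0],
    [0,0,0],
    [0,0,0],
  ],
  spin=[0,0,0,0,0],
)

```text
time: 10.7
ee_pos: [0.5988, 0.2274, 0.0154]
orientation: [-0.289, 0.957, 0.0, 0.0]
ft_force: [0.0, -0.2, -2.9]
gripper_width: 0.0172
gripper_force: 58.0
```

```bash
sed -i 's/^NUT=.*/NUT=np.array([0.5093,0.1672]);D=0.1075/' h.py; python3 - <<'E'
from h import *
plan(*at(34,0.014),1)
E
```

```text
t 10.7 p [0.5988 0.2274 0.0154] yaw -2.5551 d [-0.0004 -0.0001 -0.0014] q [-2.891e-01  9.573e-01  1.000e-04  2.000e-04]
[0.04, 0.01, 0.14] -0.4
```

Request:
apply_moves(
  dp=[
    [0.04,-0.94,0.1],
    [0.04,-0.94,0],
    [0.04,-0.94,0],
    [0.04,-0.94,0],
    [0.04,-0.94,0],
  ],
  spin=[5,5,5,5,5],
)

```text
time: 11.12
ee_pos: [0.6159, 0.1834, 0.0146]
orientation: [-0.073, 0.997, -0.0, 0.0]
ft_force: [0.3, -2.1, -2.7]
gripper_width: 0.0176
gripper_force: 58.1
```

```bash
python3 - <<'E'
from h import *
p,a,s=pose();print('handle deg',np.degrees(a)+180,s['torque'],s['ft_force'])
plan(*at(np.degrees(a)+180,0.0145),1)
E
```

```text
handle deg 8.4224594828585 [-0.09519145  0.07476303  0.35021346] [ 0.34655489 -2.10345086 -2.65302726]
t 11.12 p [0.6159 0.1834 0.0146] yaw -2.9946 d [-0.0002 -0.0005 -0.0001] q [-7.340e-02  9.973e-01 -0.000e+00  3.000e-04]
[0.03, -0.04, 0.01] -0.0
```

Request:
apply_moves(
  dp=[
    [0.06,-0.95,0],
    [0.04,-0.94,0],
    [0.04,-0.94,0],
    [0.04,-0.94,0],
    [0.04,-0.94,0],
  ],
  spin=[5,5,5,5,5],
)

```text
time: 11.53
ee_pos: [0.6127, 0.1366, 0.0147]
orientation: [0.144, 0.99, 0.0, 0.001]
ft_force: [0.5, -0.4, -2.4]
gripper_width: 0.0176
gripper_force: 58.1
```

```bash
python3 - <<'E'
from h import *
p,a,s=pose();print('handle deg',np.degrees(a)+180,s['torque'],s['ft_force'])
plan(*at(np.degrees(a)+180,0.0145),1)
E
```

```text
handle deg 343.42125275427543 [-0.16728304 -0.06320929  0.30766751] [ 0.49883546 -0.44697154 -2.4180782 ]
t 11.53 p [0.6127 0.1366 0.0147] yaw 2.8522 d [-0.0004 -0.0001 -0.0002] q [1.442e-01 9.896e-01 1.000e-04 6.000e-04]
[0.04, -0.02, 0.02] -0.0
```

Handle at -16.6°. I'll continue to about -41°.

Request:
apply_moves(
  dp=[
    [0.07,-0.95,0],
    [0.04,-0.94,0],
    [0.04,-0.94,0],
    [0.04,-0.94,0],
    [0.04,-0.85,0],
  ],
  spin=[5,5,5,5,4.5],
)

```text
time: 11.95
ee_pos: [0.5906, 0.0961, 0.0148]
orientation: [0.351, 0.936, 0.0, 0.001]
ft_force: [1.9, -1.1, -2.4]
gripper_width: 0.0172
gripper_force: 58.0
```

Request:
apply_moves(
  dp=[
    [0,0,0],
    [0,0,0],
    [0,0,0],
    [0,0,0],
    [0,0,0],
  ],
  spin=[0,0,0,0,0],
)

```text
time: 12.37
ee_pos: [0.5906, 0.0964, 0.0144]
orientation: [0.349, 0.937, -0.0, 0.001]
ft_force: [1.8, -4.0, -1.7]
gripper_width: 0.0175
gripper_force: 58.0
```

```bash
python3 - <<'E'
from h import *
p,a,s=pose();print('handle deg',np.degrees(a)-180,s['torque'],s['ft_force'])
plan(*at(np.degrees(a)+180,0.0145),1)
E
```

```text
handle deg -40.82984530561927 [-1.08600288 -0.46155524  0.17995391] [ 1.80348   -4.0446986 -1.6840974]
t 12.37 p [0.5906 0.0964 0.0144] yaw 2.429 d [-0.      0.0005  0.0001] q [ 3.488e-01  9.372e-01 -0.000e+00  7.000e-04]
[0.03, 0.03, -0.01] -0.0
```

Request:
apply_moves(
  dp=[
    [0.02,0.65,0],
    [0.02,0.65,0],
    [0.02,0.65,0],
    [0.0,0.55,0],
    [0,0,-0.5],
  ],
  spin=[-3.5,-3.5,-3.5,-3,0],
)

```text
time: 12.78
ee_pos: [0.6036, 0.1198, 0.0183]
orientation: [0.234, 0.972, 0.001, -0.001]
ft_force: [0.3, -0.6, -3.9]
gripper_width: 0.0174
gripper_force: 58.0
```

Request:
apply_moves(
  dp=[
    [0,0,-1],
    [0,0,-1],
    [0,0,-1],
    [0,0,-0.5],
    [0,0,0],
  ],
  spin=[0,0,0,0,0],
)

```text
time: 13.2
ee_pos: [0.6049, 0.1177, 0.0561]
orientation: [0.237, 0.971, 0.001, 0.001]
ft_force: [-0.7, 0.6, -3.6]
gripper_width: 0.0179
gripper_force: 58.0
```

```bash
python3 - <<'E'
from h import *
p,a,s=pose();print('handle deg',np.degrees(a)-180,s['torque'],s['ft_force'])
plan(*at(np.degrees(a)+180,0.05),1)
E
```

```text
handle deg -27.424008440952775 [-0.07292539 -0.08115903 -0.04681631] [-0.741746    0.56422628 -3.60227967]
t 13.2 p [0.6049 0.1177 0.0561] yaw 2.663 d [-0.0002 -0.     -0.0061] q [2.370e-01 9.715e-01 8.000e-04 1.100e-03]
[0.01, -0.01, 0.61] -0.0
```

Request:
apply_moves(
  dp=[
    [0.04,0.94,0],
    [0.04,0.94,0],
    [0.04,0.94,0],
    [0.04,0.94,0],
    [0.04,0.94,0],
  ],
  spin=[-5,-5,-5,-5,-5],
)

```text
time: 13.62
ee_pos: [0.6158, 0.1629, 0.054]
orientation: [0.019, 1.0, -0.0, -0.0]
ft_force: [0.1, -0.4, -4.3]
gripper_width: 0.0176
gripper_force: 58.0
```

Request:
apply_moves(
  dp=[
    [0.04,0.94,0],
    [0.04,0.94,0],
    [0.04,0.94,0],
    [0.04,0.94,0],
    [0.04,0.94,0],
  ],
  spin=[-5,-5,-5,-5,-5],
)

```text
time: 14.03
ee_pos: [0.6075, 0.2089, 0.0539]
orientation: [-0.198, 0.98, -0.0, -0.0]
ft_force: [0.5, 0.5, -3.1]
gripper_width: 0.0173
gripper_force: 58.0
```

Request:
apply_moves(
  dp=[
    [0.04,0.94,0],
    [0.04,0.94,0],
    [0,0,0],
    [0,0,0],
    [0,0,0],
  ],
  spin=[-5,-5,0,0,0],
)

```text
time: 14.45
ee_pos: [0.5994, 0.2243, 0.0541]
orientation: [-0.279, 0.96, -0.0, -0.0]
ft_force: [0.5, -0.4, -3.2]
gripper_width: 0.0175
gripper_force: 58.0
```

```bash
python3 - <<'E'
from h import *
p,a,s=pose();print('handle deg',np.degrees(a)+180,s['time'])
a_=snap('wrist','w5')[:,:,::-1]
plan(*at(33,0.05),1)
cv2.imwrite('pics/crop5.png',cv2.resize(a_[0:120,170:350],None,fx=4.4,fy=4.4,interpolation=cv2.INTER_CUBIC))
E
```

```text
handle deg 32.41603353541669 14.45
t 14.5 p [0.5995 0.2241 0.0541] yaw -2.5757 d [-0.      0.0016 -0.0041] q [-2.792e-01  9.602e-01 -3.000e-04 -0.000e+00]
[-0.08, 0.14, 0.41] -0.58
```

View pics/crop5.png

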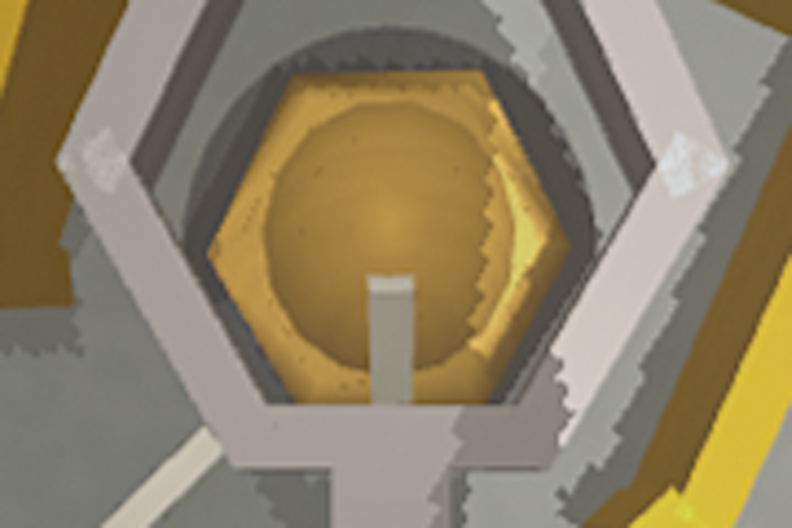

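The stripe now lies under the handle at (390,340) in the crop and the flats are parallel and centred, so I can lower the ring.

Request:
apply_moves(
  dp=[
    [-0.04,0,0.5],
    [0,0,0.6],
    [0,0,0.6],
    [0,0,0.6],
    [0,0,0.5],
  ],
  spin=[0,0,0,0,0],
)

```text
time: 14.92
ee_pos: [0.5991, 0.2251, 0.025]
orientation: [-0.281, 0.96, -0.0, -0.001]
ft_force: [0.2, 0.4, -2.3]
gripper_width: 0.0171
gripper_force: 58.0
```

Request:
apply_moves(
  dp=[
    [0,0,0.4],
    [0,0,0.4],
    [0,0,0.3],
    [0,0,0],
    [0,0,0],
  ],
  spin=[0,0,0,0,0],
)

```text
time: 15.33
ee_pos: [0.5995, 0.2254, 0.0151]
orientation: [-0.281, 0.96, -0.0, -0.0]
ft_force: [-0.3, 0.9, -3.7]
gripper_width: 0.0177
gripper_force: 58.0
```

```bash
python3 - <<'E'
from h import *
p,a,s=pose();print('handle deg',np.degrees(a)+180,s['torque'],s['ft_force'])
plan(*at(np.degrees(a)+180,0.0145),1)
E
```

```text
handle deg 32.60281428936861 [ 0.12975911 -0.08537601  0.02303604] [-0.31857627  0.86832044 -3.67713503]
t 15.33 p [0.5995 0.2254 0.0151] yaw -2.5726 d [ 0.0003 -0.0003 -0.0006] q [-0.2807  0.9598 -0.     -0.    ]
[-0.01, -0.04, 0.06] -0.0
```

Request:
apply_moves(
  dp=[
    [0.04,-0.95,0.05],
    [0.04,-0.94,0],
    [0.04,-0.94,0],
    [0.04,-0.94,0],
    [0.04,-0.94,0],
  ],
  spin=[5,5,5,5,5],
)

```text
time: 15.75
ee_pos: [0.6161, 0.1814, 0.0151]
orientation: [-0.065, 0.998, 0.0, 0.0]
ft_force: [-0.4, -0.5, -3.1]
gripper_width: 0.0172
gripper_force: 58.0
```

Request:
apply_moves(
  dp=[
    [0.05,-0.94,0],
    [0.05,-0.94,0],
    [0.04,-0.94,0],
    [0.04,-0.94,0],
    [0.04,-0.94,0],
  ],
  spin=[5,5,5,5,5],
)

```text
time: 16.17
ee_pos: [0.6122, 0.1347, 0.0152]
orientation: [0.153, 0.988, 0.0, 0.001]
ft_force: [0.4, 0.1, -3.3]
gripper_width: 0.0174
gripper_force: 58.0
```

```bash
python3 - <<'E'
from h import *
p,a,s=pose();print('handle deg',np.degrees(a)-180,s['torque'],s['ft_force'])
plan(*at(np.degrees(a)+180,0.0145),1)
E
```

```text
handle deg -17.583310756911573 [-0.07828762 -0.07913549  0.27844592] [ 0.35980204  0.08879188 -3.3032609 ]
t 16.17 p [0.6122 0.1347 0.0152] yaw 2.8347 d [-0.0004  0.     -0.0007] q [1.528e-01 9.883e-01 2.000e-04 7.000e-04]
[0.04, -0.01, 0.07] 0.0
```

Request:
apply_moves(
  dp=[
    [0.05,-0.56,0],
    [0.03,-0.56,0],
    [0.02,-0.38,0],
    [0,0,0],
    [0,0,0],
  ],
  spin=[3,3,2,0,0],
)

```text
time: 16.58
ee_pos: [0.6065, 0.1206, 0.0152]
orientation: [0.219, 0.976, -0.0, 0.001]
ft_force: [3.4, -3.1, -2.8]
gripper_width: 0.0179
gripper_force: 58.0
```

```bash
python3 - <<'E'
from h import *
p,a,s=pose();print('handle deg',np.degrees(a)-180,s['torque'],s['ft_force'])
plan(*at(np.degrees(a)+180,0.0145),1)
E
```

```text
handle deg -25.355872781625095 [-0.86918839 -0.80018732  0.11628017] [ 3.35716539 -3.0778724  -2.81255173]
t 16.58 p [0.6065 0.1206 0.0152] yaw 2.699 d [-0.0001  0.0006 -0.0007] q [ 2.195e-01  9.756e-01 -1.000e-04  1.100e-03]
[0.03, 0.05, 0.07] -0.0
```

Request:
apply_moves(
  dp=[
    [0.02,-0.38,0],
    [0.01,-0.38,0],
    [0.01,-0.19,0],
    [0,0,0],
    [0,0,0],
  ],
  spin=[2,2,1,0,0],
)

```text
time: 17.0
ee_pos: [0.602, 0.1122, 0.0152]
orientation: [0.263, 0.965, 0.0, 0.001]
ft_force: [3.5, -3.4, -3.3]
gripper_width: 0.0175
gripper_force: 58.0
```

```bash
python3 - <<'E'
from h import *
p,a,s=pose();print('handle deg',np.degrees(a)-180,s['torque'],s['ft_force'])
plan(*at(np.degrees(a)+180,0.0145),1)
E
```

```text
handle deg -30.44855975320729 [-0.87756551 -1.00373415  0.16918777] [ 3.49891124 -3.43055867 -3.27293899]
t 17.0 p [0.602  0.1122 0.0152] yaw 2.6102 d [-0.0001  0.0005 -0.0007] q [0.2626 0.9649 0.     0.0013]
[0.03, 0.04, 0.07] -0.0
```

Request:
apply_moves(
  dp=[
    [0.01,-0.28,0],
    [0.01,-0.28,0],
    [0,0,0],
    [0,0,0],
    [0,0,0],
  ],
  spin=[1.5,1.5,0,0,0],
)

```text
time: 17.42
ee_pos: [0.5997, 0.1083, 0.0154]
orientation: [0.287, 0.958, 0.001, 0.002]
ft_force: [5.2, -2.5, -3.3]
gripper_width: 0.0174
gripper_force: 58.1
```

```bash
python3 - <<'E'
from h import *
p,a,s=pose();print('handle deg',np.degrees(a)-180,s['torque'],s['ft_force'])
plan(*at(np.degrees(a)+180,0.0145),1)
E
```

```text
handle deg -33.350494988023144 [-0.6231877  -1.31616042  0.49686079] [ 5.1563104  -2.45016251 -3.26668686]
t 17.42 p [0.5997 0.1083 0.0154] yaw 2.5595 d [-0.0006 -0.0002 -0.0009] q [2.869e-01 9.579e-01 5.000e-04 1.900e-03]
[0.04, -0.05, 0.09] -0.0
```

Request:
apply_moves(
  dp=[
    [-0.02,0.65,0],
    [0.02,0.65,0],
    [0.02,0.65,0],
    [0.02,0.65,0],
    [0,0,0],
  ],
  spin=[-3.5,-3.5,-3.5,-3.5,0],
)

```text
time: 17.83
ee_pos: [0.6111, 0.1318, 0.0152]
orientation: [0.167, 0.986, 0.0, 0.001]
ft_force: [3.2, -3.2, -2.2]
gripper_width: 0.0172
gripper_force: 58.0
```

Request:
apply_moves(
  dp=[
    [0,0,-0.5],
    [0,0,-1],
    [0,0,-1],
    [0,0,-1],
    [0,0,-0.5],
  ],
  spin=[0,0,0,0,0],
)

```text
time: 18.25
ee_pos: [0.6038, 0.1335, 0.0536]
orientation: [0.168, 0.986, 0.0, -0.006]
ft_force: [-9.5, 3.8, -10.5]
gripper_width: 0.0177
gripper_force: 58.0
```

```bash
python3 - <<'E'
from h import *
p,a,s=pose();print('handle deg',np.degrees(a)-180,p,s['time'],s['ft_force'])
a_=snap('wrist','w6')[:,:,::-1]
cv2.imwrite('pics/crop6.png',cv2.resize(a_[0:120,170:350],None,fx=4.4,fy=4.4,interpolation=cv2.INTER_CUBIC))
E
```

```text
handle deg -19.336175209650918 [0.60384298 0.13353355 0.05364826] 18.25 [ -9.48941221   3.80140982 -10.46909156]
```

View pics/crop6.png

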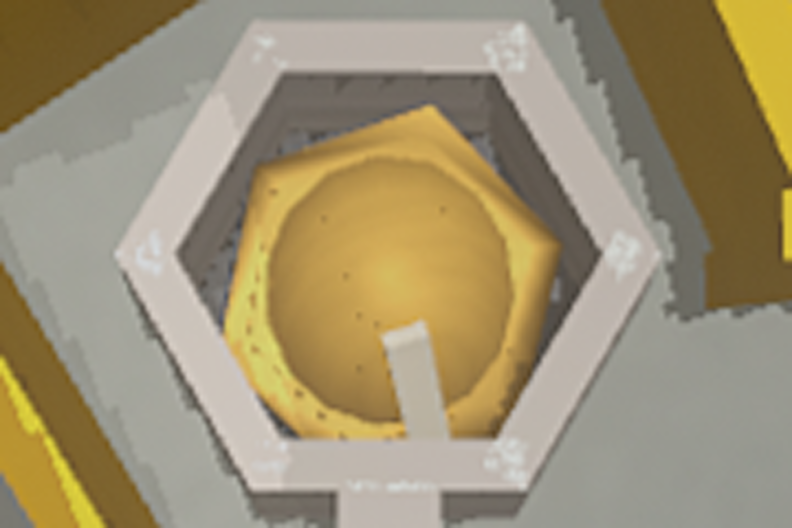

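The ring didn't lift. It is still wedged on the nut at z 12 and has pitched in the grip, and the nut followed it back by about 13°. I'll reverse the lift, re-tighten, then release without the wedge.

Request:
apply_moves(
  dp=[
    [0,0,0.6],
    [0,0,0.9],
    [0,0,0.9],
    [0,0,0.9],
    [0,0,0.6],
  ],
  spin=[0,0,0,0,0],
)

```text
time: 18.72
ee_pos: [0.6123, 0.131, 0.0167]
orientation: [0.169, 0.986, 0.001, 0.002]
ft_force: [3.8, -0.7, 5.1]
gripper_width: 0.0175
gripper_force: 58.0
```

Request:
apply_moves(
  dp=[
    [0,0,0.1],
    [0,0,0.1],
    [0,0,0],
    [0,0,0],
    [0,0,0],
  ],
  spin=[0,0,0,0,0],
)

```text
time: 19.13
ee_pos: [0.6123, 0.131, 0.0152]
orientation: [0.169, 0.986, 0.001, 0.002]
ft_force: [4.5, -1.5, 4.1]
gripper_width: 0.0174
gripper_force: 58.0
```

```bash
cat > ring.py <<'E'
from h import *
import sys
# ring corners by bright grey mask; report image spread, and nut gold hull centre
p,a,s=pose();im=snap('wrist',sys.argv[1])
print('t',s['time'],'deg',round((np.degrees(a)+360)%360-180,2),p.round(4),'F',np.round(s['ft_force'],1),'T',np.round(s['torque'],2))
hsv=cv2.cvtColor(im,cv2.COLOR_RGB2HSV)
m=cv2.inRange(hsv,(0,0,120),(179,40,255));m[130:]=0;m[:,:150]=0;m[:,360:]=0
for r in range(20,112,8):
    c=np.nonzero(cv2.inRange(hsv[r:r+1],(0,4,135),(20,45,255))[0,170:345])[0]+170
    print(r,c.min() if len(c) else None,c.max() if len(c) else None,end=' | ')
E
python3 ring.py w7; python3 - <<'E'
from h import *
plan(*at(-19.3,0.0145),1)
for f in ('w5','w6','w7'):
  im=cv2.imread(f'pics/{f}.png'); h=cv2.cvtColor(im,cv2.COLOR_BGR2HSV)
  print(f,h[int(162/4.4),170+int(85/4.4)],h[100:104,255].tolist())
E
```

```text
t 19.1333 deg -19.45 [0.6123 0.131  0.0152] F [ 4.5 -1.5  4.1] T [-0.06 -0.58  0.14]
20 184 330 | 28 181 333 | 36 180 333 | 44 186 328 | 52 190 324 | 60 195 319 | 68 200 314 | 76 264 309 | 84 209 305 | 92 233 300 | 100 235 296 | 108 243 270 | t 19.18 p [0.6123 0.131  0.0152] yaw 2.8022 d [-0.0016  0.0007 -0.0007] q [1.689e-01 9.856e-01 6.000e-04 2.400e-03]
[0.17, 0.02, 0.07] -0.15
w5 [ 15  23 178] [[16, 23, 167], [15, 21, 167], [16, 23, 166], [16, 23, 166]]
w6 [ 30  12 165] [[17, 35, 195], [13, 16, 190], [16, 23, 191], [16, 23, 191]]
w7 [ 60   1 217] [[16, 20, 212], [16, 20, 212], [14, 21, 211], [15, 22, 212]]
```

Request:
apply_moves(
  dp=[
    [-0.1,0,0],
    [-0.1,0,0],
    [0,0,0],
    [0,0,0],
    [0,0,0],
  ],
  spin=[0,0,0,0,0],
)

```text
time: 19.6
ee_pos: [0.6124, 0.1309, 0.0145]
orientation: [0.169, 0.986, 0.001, 0.001]
ft_force: [2.9, 0.4, 5.6]
gripper_width: 0.0171
gripper_force: 58.0
```

Request:
apply_moves(
  dp=[
    [0.03,-0.58,0],
    [0.03,-0.58,0],
    [0.03,-0.58,0],
    [0,0,0],
    [0,0,0],
  ],
  spin=[3,3,3,0,0],
)

```text
time: 20.02
ee_pos: [0.6051, 0.1145, 0.0146]
orientation: [0.246, 0.969, 0.0, 0.001]
ft_force: [3.0, -1.4, 4.7]
gripper_width: 0.0176
gripper_force: 58.0
```

```bash
python3 - <<'E'
from h import *
p,a,s=pose();print('handle deg',np.degrees(a)-180,s['torque'],s['ft_force'])
plan(*at(np.degrees(a)+180,0.0145),1)
E
```

```text
handle deg -28.506949038759302 [-0.0682657  -0.05353045 -0.13734489] [ 3.02292115 -1.39119236  4.74714527]
t 20.02 p [0.6051 0.1145 0.0146] yaw 2.6441 d [-0.0013  0.0014 -0.0001] q [2.462e-01 9.692e-01 5.000e-04 9.000e-04]
[0.18, 0.06, 0.01] 0.0
```

Request:
apply_moves(
  dp=[
    [0.01,-0.39,0],
    [0.01,-0.39,0],
    [0.01,-0.2,0],
    [0,0,0],
    [0,0,0],
  ],
  spin=[2,2,1,0,0],
)

```text
time: 20.43
ee_pos: [0.6006, 0.1071, 0.0145]
orientation: [0.288, 0.958, 0.001, 0.002]
ft_force: [5.2, 1.3, 4.7]
gripper_width: 0.0174
gripper_force: 58.0
```

```bash
python3 - <<'E'
from h import *
p,a,s=pose();print('handle deg',np.degrees(a)-180,s['torque'],s['ft_force'])
plan(*at(np.degrees(a)+180,0.0145),1)
E
python3 ring.py w8
```

```text
handle deg -33.48000663044928 [ 0.49732915 -0.71766771  0.22535333] [5.19470786 1.31010711 4.71466905]
t 20.43 p [0.6006 0.1071 0.0145] yaw 2.5573 d [-0.0017  0.0008 -0.    ] q [0.288  0.9576 0.001  0.0016]
[0.19, -0.02, 0.0] -0.0
t 20.4333 deg -33.48 [0.6006 0.1071 0.0145] F [5.2 1.3 4.7] T [ 0.5  -0.72  0.23]
20 184 329 | 28 180 333 | 36 180 333 | 44 184 328 | 52 189 323 | 60 208 319 | 68 200 314 | 76 214 309 | 84 215 304 | 92 218 300 | 100 222 295 | 108 243 270 |
```

```bash
cat > stripe.py <<'E'
from h import *
import sys
def stripe(f):
    im=cv2.imread(f'pics/{f}.png');h=cv2.cvtColor(im,cv2.COLOR_BGR2HSV)
    roi=np.zeros(h.shape[:2],np.uint8);roi[10:105,205:312]=255
    g=cv2.inRange(h,(8,90,60),(28,255,255))&roi
    n,l,st,ce=cv2.connectedComponentsWithStats(g);k=1+np.argmax(st[1:,4])
    cnt=cv2.findContours((l==k).astype(np.uint8),cv2.RETR_EXTERNAL,cv2.CHAIN_APPROX_NONE)[0][0]
    hull=np.zeros_like(g);cv2.fillConvexPoly(hull,cv2.convexHull(cnt),255);hull=cv2.erode(hull,np.ones((3,3)))
    s=hull&cv2.inRange(h,(0,0,90),(179,70,255))
    n,l,st,ce=cv2.connectedComponentsWithStats(s);k=1+np.argmax(st[1:,4])
    v,u=np.nonzero(l==k);P=np.c_[u,v].astype(float);c=P.mean(0);w=np.linalg.svd(P-c)[2][0];w*=np.sign(w[1])
    print(f,'n',len(u),'c',c.round(1),'angle ccw from handle',round(np.degrees(np.arctan2(w[0],w[1])),1))
for f in sys.argv[1:]: stripe(f)
E
python3 stripe.py w5 w6 w7 w8
```

```text
w5 n 274 c [258.5  76.3] angle ccw from handle 0.5
w6 n 247 c [264.1  86. ] angle ccw from handle 13.7
w7 n 509 c [265.1  59.5] angle ccw from handle 11.2
w8 n 513 c [265.2  59. ] angle ccw from handle 11.5
```

Request:
apply_moves(
  dp=[
    [-0.4,0,-0.1],
    [-0.2,0,0],
    [0,0,0],
    [0.6,0,0],
    [0.4,0.1,0],
  ],
  spin=[-0.5,-0.5,0,-0.5,-0.5],
)

```text
time: 20.9
ee_pos: [0.6011, 0.1084, 0.0162]
orientation: [0.272, 0.962, 0.001, 0.005]
ft_force: [17.4, -6.7, 0.7]
gripper_width: 0.0176
gripper_force: 58.2
```

Request:
apply_moves(
  dp=[
    [0,0.1,0],
    [-0.4,0.1,0],
    [0,0,0],
    [0,0,0],
    [0,0,0],
  ],
  spin=[-0.5,-0.5,0,0,0],
)

```text
time: 21.32
ee_pos: [0.6023, 0.1098, 0.0152]
orientation: [0.264, 0.965, 0.001, 0.002]
ft_force: [5.6, 2.3, 1.8]
gripper_width: 0.0174
gripper_force: 58.2
```

```bash
python3 ring.py w9;  python3 stripe.py w9; python3 - <<'E'
from h import *
p,a,s=pose();plan(*at(np.degrees(a)+180,0.0145),1)
E
```

```text
t 21.3167 deg -30.56 [0.6023 0.1098 0.0152] F [5.6 2.3 1.8] T [ 0.67 -1.13 -0.65]
20 189 333 | 28 185 336 | 36 186 338 | 44 191 333 | 52 197 328 | 60 214 323 | 68 214 318 | 76 218 313 | 84 219 309 | 92 223 303 | 100 224 299 | 108 247 273 | w9 n 502 c [269.1  59.7] angle ccw from handle 8.7
t 21.37 p [0.6023 0.1097 0.0152] yaw 2.6082 d [-0.0004  0.0028 -0.0007] q [0.2635 0.9647 0.0012 0.0016]
[0.18, 0.22, 0.07] -0.0
```

The nut stayed put and the relative angle fell from 11.5° to 8.7°, so the wedge has released. I'll centre the ring in its play.

Request:
apply_moves(
  dp=[
    [0.03,0.45,0],
    [0.03,0.45,0],
    [0.03,0.45,0],
    [0,0.35,0],
    [0,0,0],
  ],
  spin=[-2,-2,-2,-2,0],
)

```text
time: 21.78
ee_pos: [0.6086, 0.1248, 0.0144]
orientation: [0.194, 0.981, 0.0, 0.001]
ft_force: [5.0, -0.1, -2.0]
gripper_width: 0.0175
gripper_force: 58.0
```

```bash
python3 ring.py w10;  python3 stripe.py w10; python3 - <<'E'
from h import *
p,a,s=pose();plan(*at(np.degrees(a)+180,0.0145),1)
E
```

```text
t 21.7833 deg -22.35 [0.6086 0.1248 0.0144] F [ 5.  -0.1 -2. ] T [-0.05 -1.22 -0.15]
20 188 329 | 28 184 333 | 36 183 334 | 44 188 329 | 52 193 324 | 60 197 320 | 68 258 315 | 76 259 310 | 84 232 306 | 92 234 301 | 100 233 296 | 108 245 271 | w10 n 505 c [263.5  63.1] angle ccw from handle 3.6
t 21.83 p [0.6085 0.1245 0.0144] yaw 2.7498 d [0.0001 0.0016 0.0001] q [1.946e-01 9.809e-01 1.000e-04 1.000e-03]
[0.05, 0.16, -0.01] -0.0
```

Request:
apply_moves(
  dp=[
    [-0.1,0.3,0],
    [-0.1,0.3,0],
    [0,0,0],
    [0,0,-0.4],
    [0,0,0],
  ],
  spin=[-1.5,-1.5,0,0,0],
)

```text
time: 22.25
ee_pos: [0.6107, 0.1296, 0.0186]
orientation: [0.168, 0.986, -0.0, -0.001]
ft_force: [2.1, 1.3, -3.4]
gripper_width: 0.0174
gripper_force: 58.0
```

```bash
python3 ring.py w11;  python3 stripe.py w11; python3 - <<'E'
from h import *
p,a,s=pose();plan(*at(np.degrees(a)+180,0.0145),1)
E
```

```text
t 22.25 deg -19.4 [0.6107 0.1296 0.0186] F [ 2.1  1.3 -3.4] T [ 0.15 -0.31 -0.16]
20 187 328 | 28 184 332 | 36 183 333 | 44 187 328 | 52 192 324 | 60 197 319 | 68 257 314 | 76 258 310 | 84 232 305 | 92 235 300 | 100 235 296 | 108 244 271 | w11 n 462 c [262.5  64.5] angle ccw from handle 1.4
t 22.3 p [0.6106 0.1296 0.0185] yaw 2.8031 d [ 0.0001  0.0019 -0.004 ] q [ 1.684e-01  9.857e-01 -1.000e-04 -9.000e-04]
[0.05, 0.18, 0.4] -0.0
```

Request:
apply_moves(
  dp=[
    [0,0,-0.4],
    [0,0,-0.5],
    [0,0,-0.7],
    [0,0,-1],
    [0,0,-1],
  ],
  spin=[0,0,0,0,0],
)

```text
time: 22.72
ee_pos: [0.6113, 0.1291, 0.0557]
orientation: [0.168, 0.986, -0.0, -0.0]
ft_force: [-0.2, 0.3, -3.4]
gripper_width: 0.0177
gripper_force: 58.0
```

```bash
python3 ring.py w12;  python3 stripe.py w12
```

```text
t 22.7167 deg -19.4 [0.6113 0.1291 0.0557] F [-0.2  0.3 -3.4] T [-0.1  -0.19  0.03]
20 187 328 | 28 183 331 | 36 182 332 | 44 187 328 | 52 191 323 | 60 196 319 | 68 201 314 | 76 258 309 | 84 221 304 | 92 225 300 | 100 227 295 | 108 244 271 | w12 n 276 c [262.   73.2] angle ccw from handle 2.8
```

The wrench is lifted free. The stripe is at about -16.6° in world frame, which matches the stop line. Next I'll carry it to open counter at y≈-0.03, between the foot and the blue wrench.

```bash
python3 - <<'E'
from h import *
for z in [.09]: plan([0.605,-0.03,z],-np.pi,8)
E
```

```text
t 22.77 p [0.6128 0.1294 0.0578] yaw 2.8027 d [-0.0078 -0.1594  0.0322] q [1.686e-01 9.857e-01 7.000e-04 1.200e-03]
[-0.57, -1.91, -0.4] -2.43
[-0.49, -1.93, -0.4] -2.43
[-0.41, -1.95, -0.4] -2.43
[-0.32, -1.97, -0.4] -2.43
[-0.24, -1.98, -0.4] -2.43
[-0.16, -1.99, -0.4] -2.43
[-0.07, -1.99, -0.4] -2.43
[0.01, -1.99, -0.4] -2.43
```

Request:
apply_moves(
  dp=[
    [0,0,-1],
    [0,0,-1.2],
    [0,0,-1.2],
    [0,0,-0.6],
    [0,0,0],
  ],
  spin=[0,0,0,0,0],
)

```text
time: 23.18
ee_pos: [0.6128, 0.1296, 0.0968]
orientation: [0.168, 0.986, 0.001, 0.001]
ft_force: [1.1, 0.6, -2.8]
gripper_width: 0.0175
gripper_force: 58.0
```

Request:
apply_moves(
  dp=[
    [-0.55,-1.9,0],
    [-0.5,-1.95,0],
    [-0.4,-1.95,0],
    [-0.3,-1.95,0],
    [-0.25,-2.0,0],
  ],
  spin=[-2.4,-2.4,-2.4,-2.4,-2.4],
)

```text
time: 23.6
ee_pos: [0.6059, 0.0291, 0.0943]
orientation: [0.063, 0.998, -0.0, -0.0]
ft_force: [0.9, -0.1, -1.8]
gripper_width: 0.0173
gripper_force: 58.0
```

Request:
apply_moves(
  dp=[
    [-0.15,-2.0,0],
    [-0.1,-2.0,0],
    [0,-2.0,0],
    [0,0,0],
    [0,0,0],
  ],
  spin=[-2.4,-2.4,-2.4,0,0],
)

```text
time: 24.02
ee_pos: [0.6032, -0.0317, 0.0945]
orientation: [0.004, 1.0, -0.0, -0.0]
ft_force: [0.5, 1.3, -3.8]
gripper_width: 0.0174
gripper_force: 58.0
```

Request:
apply_moves(
  dp=[
    [0,0,1.2],
    [0,0,2.0],
    [0,0,2.0],
    [0,0,1.6],
    [0,0,0.8],
  ],
  spin=[0,0,0,0,0],
)

```text
time: 24.43
ee_pos: [0.602, -0.028, 0.0155]
orientation: [0.001, 1.0, 0.0, -0.002]
ft_force: [-0.7, 0.2, -3.4]
gripper_width: 0.0176
gripper_force: 58.0
```

Request:
apply_moves(
  dp=[
    [0,0,0.6],
    [0,0,0.4],
    [0,0,0],
    [0,0,0],
    [0,0,0],
  ],
  spin=[0,0,0,0,0],
)

```text
time: 24.85
ee_pos: [0.6043, -0.0301, 0.0094]
orientation: [0.002, 1.0, 0.0, 0.001]
ft_force: [0.4, 0.4, -2.5]
gripper_width: 0.0176
gripper_force: 58.0
```

Still carrying its weight at z 9 mm, so I'll lower it until contact.

Request:
apply_moves(
  dp=[
    [0,0,0.2],
    [0,0,0.2],
    [0,0,0.15],
    [0,0,0],
    [0,0,0],
  ],
  spin=[0,0,0,0,0],
)

```text
time: 25.27
ee_pos: [0.6035, -0.0302, 0.0031]
orientation: [0.002, 1.0, 0.0, -0.0]
ft_force: [-0.7, -0.9, -2.9]
gripper_width: 0.0173
gripper_force: 58.0
```

Request:
apply_moves(
  dp=[
    [0,0,0.1],
    [0,0,0],
    [0,0,0],
    [0,0,0],
    [0,0,0],
  ],
  spin=[0,0,0,0,0],
)

```text
time: 25.68
ee_pos: [0.6038, -0.0302, 0.0024]
orientation: [0.002, 1.0, 0.0, 0.0]
ft_force: [-1.7, -0.0, 1.6]
gripper_width: 0.0175
gripper_force: 58.0
```

Touching down. I'll release gently and rise.

Request:
apply_moves(
  dp=[
    [0,0,0],
    [0,0,0],
    [0,0,0],
    [0,0,0],
    [0,0,0],
  ],
  spin=[0,0,0,0,0],
  gripper=4,
)

```text
time: 26.1
ee_pos: [0.6037, -0.0301, 0.0021]
orientation: [0.002, 1.0, 0.0, 0.0]
ft_force: [-0.2, 0.2, -0.3]
gripper_width: 0.0398
gripper_force: 0.0
```

Request:
apply_moves(
  dp=[
    [0,0,-1],
    [0,0,-2.5],
    [0,0,-4],
    [0,0,-4],
    [0,0,-4],
  ],
  spin=[0,0,0,0,0],
)

```text
time: 26.52
ee_pos: [0.6031, -0.0304, 0.1593]
orientation: [0.002, 1.0, -0.0, -0.0]
ft_force: [1.4, 0.4, -0.7]
gripper_width: 0.04
gripper_force: 0.0
```

Request:
apply_moves(
  dp=[
    [0,0,-4],
    [0,0,-2],
    [0,0,0],
    [0,0,0],
    [0,0,0],
  ],
  spin=[0,0,0,0,0],
)

```text
time: 26.93
ee_pos: [0.6029, -0.03, 0.2166]
orientation: [0.002, 1.0, 0.0, -0.001]
ft_force: [0.3, -0.4, 0.2]
gripper_width: 0.04
gripper_force: 0.0
```

```bash
python3 - <<'E'
from h import *
p,a,s=pose();print(p,s['ft_force'],s['time'])
im=snap('wrist','w13')
hsv=cv2.cvtColor(im,cv2.COLOR_RGB2HSV)
r,g,b=[im[:,:,i].astype(int) for i in range(3)]
v,u=np.nonzero((r>110)&(g<70)&(b<70));k=(v<240)
P=np.array([px2w('wrist',x,y,.014)[:2] for x,y in zip(u[k],v[k])]);print('red',P.min(0),P.max(0),len(P))
T=snap('top','t2')
r,g,b=[T[:,:,i].astype(int) for i in range(3)]
v,u=np.nonzero((r>110)&(g<60)&(b<60)&(np.arange(384)[:,None]>110)&(np.arange(512)<330)); print('top red',[px2w('top',x,y,.014)[:2].round(3) for x,y in ((u.min(),v.min()),(u.max(),v.max()))] if len(u) else None)
for q in ('small_wrench','wrench'):
  for r in robot.pinpoint(q,'top')[:4]: print(q,r)
# stripe vs line in wrist image: nut patch in world-rectified form
n=w2px('wrist',[*NUT,.03]);print('nut px',n)
E
```

```text
[ 0.60289862 -0.02997485  0.21660712] [ 0.33220228 -0.38101698  0.20846995] 26.9333
red [ 0.57008813 -0.03870008] [ 0.66094373 -0.02218099] 764
top red [array([ 0.654, -0.021]), array([ 0.572, -0.038])]
small_wrench {'centre': [0.5948, -0.1516, -0.0023], 'score': 0.54}
wrench {'centre': [0.1877, -0.2536, -0.0028], 'score': 0.96}
wrench {'centre': [0.5797, -0.5145, 0.0014], 'score': 0.86}
wrench {'centre': [0.5944, -0.0294, -0.0005], 'score': 0.82}
nut px (np.float64(424.7267127575043), np.float64(93.00151917612627))
```

```bash
python3 -c "
from cell import robot
print(robot.job_done())"
```

```text
the job is handed in; nothing more can be done
None
```

I tightened the brass nut to its stop with the stripe at the white line and laid the red wrench on the open counter. The blue wrench's measured position is unchanged. I handed the job in at about 27 s; the hand-in gave no verdict.

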